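# Let the wide label rolls out of a lidded gravity chute and ease the lid shut

## Task

Let the two wide label rolls out for the packer: with a fingertip press the paddle of the wide-roll chute's lever right down, so that its lid lifts, and keep it down until both rolls have run into the tray in front. Then ease the lever back up slowly, so that the lid comes down softly and is fully shut without slamming, and move clear. Work it by the lever alone: do not touch the lid or any roll, do not open the narrow-roll chute, and leave everything else on the bench where it is.

Things in the scene. Friction and masses are not known exactly. Their poses are not given: they have to be found in the camera images.
- chute_wide: covered chute of the wide rolls, bolted down. Origin on the bench under the middle of its runway; x points from open tray (-x) to closed rear, z up. Grey steel runway 54 mm wide inside slopes down 8 deg to -x, floor 58 mm up at x=0. x -178..0 mm: tray, 35 mm end lip, 45 mm walls; 0..162 mm: roll store under the lid. Lever beside it at y=-52 mm. Top 180 mm, lid up 255 mm
- lever_wide (a joint): angle (rad) of the wide chute's lever: 0 at rest (paddle up, lid shut), 0.314 right down on its stop (lid fully up). Steel bar on a cross pin 150 mm behind the paddle, 105 mm above the bench. About 4 to 9 N down on the paddle moves and holds it; the lid's weight brings it back up
- paddle_wide (a point): middle of the upper face of the black ribbed finger paddle on the front end of the wide chute's lever, in front of the tray: 52 mm along the chute, 40 mm wide. At rest about 140 mm above the bench, front edge 9 deg up; right down it is 47 mm lower, front edge 9 deg down, under 8 mm of shift along the chute. Turns with the lever
- lid_wide: lid of the wide chute: clear hood 150 mm long in a steel frame, hinged at the rear, with a steel apron in front that holds the rolls back. Origin 100 mm in front of the hinge, 163 mm up; axes as the chute's when shut, pitched by the lid's angle (0.69 rad fully up). A push rod ties it to the lever: it turns 2.2 times as far. No damper: let go, it drops shut with a bang. 0.3 to 0.55 kg
- apron_wide (a point): middle of the lower edge of the wide chute's lid apron: about 72 mm above the bench when shut, about 183 mm when fully up
- roll_wide_1: wide white label roll, 70 mm across, 50 mm wide, axis across the chute; origin at its centre. Starts in the wide chute's store, just behind the apron; set free, it rolls down by itself in about a second and comes to rest in the tray, its centre at about x = -145 mm of the chute
- roll_wide_2: wide white label roll, 70 mm across, 50 mm wide, axis across the chute; origin at its centre. Starts in the wide chute's store, behind the first; set free, it rolls down by itself in about a second and comes to rest in the tray, its centre at about x = -76 mm of the chute
- chute_narrow: covered chute of the narrow rolls, bolted down. Origin on the bench under the middle of its runway; x points from open tray (-x) to closed rear, z up. Grey steel runway 29 mm wide inside slopes down 8 deg to -x, floor 58 mm up at x=0. x -178..0 mm: tray, 35 mm end lip, 45 mm walls; 0..162 mm: roll store under the lid. Lever beside it at y=-40 mm. Top 180 mm, lid up 255 mm
- lever_narrow (a joint): angle (rad) of the narrow chute's lever: 0 at rest (paddle up, lid shut), 0.314 right down on its stop (lid fully up). Steel bar on a cross pin 150 mm behind the paddle, 105 mm above the bench. About 4 to 9 N down on the paddle moves and holds it; the lid's weight brings it back up
- paddle_narrow (a point): middle of the upper face of the black ribbed finger paddle on the front end of the narrow chute's lever, in front of the tray: 52 mm along the chute, 40 mm wide. At rest about 140 mm above the bench, front edge 9 deg up; right down it is 47 mm lower, front edge 9 deg down, under 8 mm of shift along the chute. Turns with the lever
- lid_narrow: lid of the narrow chute: clear hood 150 mm long in a steel frame, hinged at the rear, with a steel apron in front that holds the rolls back. Origin 100 mm in front of the hinge, 163 mm up; axes as the chute's when shut, pitched by the lid's angle (0.69 rad fully up). A push rod ties it to the lever: it turns 2.2 times as far. No damper: let go, it drops shut with a bang. 0.3 to 0.55 kg
- roll_narrow_1: narrow white label roll, 70 mm across, 25 mm wide, in the narrow chute's store; origin at its centre. To be left there
- roll_narrow_2: narrow white label roll, 70 mm across, 25 mm wide, in the narrow chute's store; origin at its centre. To be left there
- knife: bystander, loose: safety knife, 150 x 26 x 18 mm, lying flat; origin under its middle
- stapler: bystander, loose: desk stapler, 125 x 36 x 47 mm; origin under its middle
- tape_roll: bystander, loose: roll of brown packing tape, 100 mm across, 48 mm high, lying flat; origin under its middle
- carton: bystander, loose: closed cardboard carton, 170 x 130 x 85 mm; origin under its middle
- scanner: bystander, loose: hand scanner, about 195 x 62 x 49 mm, lying; origin underneath
- label_remover: bystander, loose: white plastic bottle, 60 mm across, 165 mm high; origin under its middle
- tape_gun: bystander, loose: hand tape dispenser with handle, about 250 x 60 x 86 mm; origin underneath
- mug: bystander, loose: white mug, 82 mm across, 95 mm high; origin under its middle

How it is judged:
On the way, in this order (a step that is already met when the one before it is completed fails the run):
1. a fingertip presses the wide chute's lever and its lid starts to lift (angle between lid_wide's own z axis and vertical above 0.12 rad and contact force between the fingers and lever_wide above 0.5 N), for 0.05 s.
2. the lever is held right down and both wide rolls lie in the tray (value of joint lever_wide above 0.27 rad and contact force between the fingers and lever_wide above 0.5 N and x of roll_wide_1 in the frame of chute_wide between -0.19 and -0.04 m and y of roll_wide_1 in the frame of chute_wide between -0.02 and 0.02 m and z of roll_wide_1 in the frame of chute_wide between 0.05 and 0.11 m and x of roll_wide_2 in the frame of chute_wide between -0.19 and -0.04 m and y of roll_wide_2 in the frame of chute_wide between -0.02 and 0.02 m and z of roll_wide_2 in the frame of chute_wide between 0.05 and 0.11 m), for 0.2 s.
3. the lid is shut again (angle between lid_wide's own z axis and vertical below 0.03 rad), for 0.2 s.
At the end, for the whole second after the job is handed in: both wide rolls lie at rest in the wide chute's tray (centre 40 to 190 mm in front of the chute's origin, between the tray's walls), its lid is shut (within 0.03 rad), the narrow chute is shut and its two rolls are still inside (angle between each of lid_wide, lid_narrow's own z axis and vertical below 0.03 rad and x of roll_wide_1 in the frame of chute_wide between -0.19 and -0.04 m and y of roll_wide_1 in the frame of chute_wide between -0.02 and 0.02 m and z of roll_wide_1 in the frame of chute_wide between 0.05 and 0.11 m and x of roll_wide_2 in the frame of chute_wide between -0.19 and -0.04 m and y of roll_wide_2 in the frame of chute_wide between -0.02 and 0.02 m and z of roll_wide_2 in the frame of chute_wide between 0.05 and 0.11 m and linear speed of each of roll_wide_1, roll_wide_2 below 0.03 m/s and x of roll_narrow_1 in the frame of chute_narrow between 0.015 and 0.13 m and z of each of roll_narrow_1, roll_narrow_2 in the frame of chute_narrow below 0.13 m and x of roll_narrow_2 in the frame of chute_narrow between 0.015 and 0.13 m); the robot touches nothing.
It fails at once if the lid slammed: its lever flew up faster than 0.6 rad/s (the lid 1.3 rad/s) in the last 0.09 rad (lid 0.2 rad) (value of joint lever_wide below 0.09 rad and velocity of joint lever_wide below -0.6 rad/s).
It fails at once if the robot touched a lid (contact force between any of the fingers, the arm and lid_wide above 1 N or contact force between any of the fingers, the arm and lid_narrow above 1 N).
It fails at once if the robot touched a roll, or a roll was lifted out of its chute (contact force between any of the fingers, the arm and roll_wide_1 above 1 N or contact force between any of the fingers, the arm and roll_wide_2 above 1 N or contact force between any of the fingers, the arm and roll_narrow_1 above 1 N or contact force between any of the fingers, the arm and roll_narrow_2 above 1 N or z of any of roll_wide_1, roll_wide_2 in the frame of chute_wide above 0.15 m or z of any of roll_narrow_1, roll_narrow_2 in the frame of chute_narrow above 0.15 m).
It fails at once if the narrow chute was opened (angle between lid_narrow's own z axis and vertical above 0.1 rad).
It fails at once if a bystander was moved by more than 30 mm (distance of any of knife, stapler, tape_roll, carton, scanner, label_remover, tape_gun, mug from where it was at the start of the episode above 0.03 m).
It also fails if it takes over 48 s, if anything falls off the work surface, if the arm or the gripper's body presses on something with over 40 N, if the wrist force passes 120 N, or if a joint passes its speed limit or range.

## Robot

A 6-joint arm with a two-finger parallel gripper is mounted at the origin on the work surface. World frame = base frame: x ahead of the robot, y to its left, z up, the work surface at z = 0. Lengths are in m, angles in rad, forces in N, time in s.
With the tool pointing down it reaches from about 0.35 to 0.775 m from the base axis. Payload 7.3 kg.
Tool frame: the origin (TCP) lies at the very end of the fingers, on their centre line; the grasp point (between the pads) lies 19 mm behind it; z points along the fingers, y is the line along which they close (so a half turn about z gives the same grasp; the last joint's range is limited). The gripper opens to 92 mm and grips with 3 to 60 N. Pads are 19 mm wide; open, the fingers measure 130 mm over their backs; the gripper's body (75 mm by 190 mm) begins 47 mm behind the grasp point.
Start: joints at [-1.251, 0.342, 1.524, -0, 1.275, -0.146], TCP at [0.236, -0.469, 0.227] pointing down, gripper open.
Joint ranges: [-2.53, 2.53], [-0.77, 2.02], [0.04, 2.7], [-1, 4.14], [0.28, 2.66], [-3.11, 3.11]. Speed limits (rad/s): [2.57, 2.57, 3.14, 3.14, 3.14, 3.14].

## Interface

Orientations are given as [roll, pitch, yaw] about the fixed x, y, z axes, in that order (R = Rz(yaw) Ry(pitch) Rx(roll)).
In Python, from cell import robot gives the robot as it stands. The module is installed in compiled form; this text tells all that it offers.
- The arm moves only by the tool arm_command, never from a script. Its argument "moves" is a list of rows, each a list of 3 entries, a list of its own where there are three numbers: the shift along the tool's x, y, z in m, then the turn, a rotation vector about the tool's x, y, z in rad, then the finger opening in m, from 0 to 0.0918. In form: [[[dx, dy, dz], [ax, ay, az], claw], ...]. A call has exactly 5 rows; each row is the pose to reach, as a shift and turn from the pose commanded when the call began, along the tool's axes at that moment; what a row does not reach only later rows make up. A row lasts 1/10 s, in which the tool goes at most 50 mm and 8.59 degrees, less where a joint would pass 70% of its speed; a pose out of reach is approached as far as the arm can. A call with a gripper value outside its range is refused whole. The fingers move at their own pace and stop on an object; "squeeze" is the grip in N (left out, the last holds). Time passes only in rows, so rows that repeat a pose let the fingers close, or fill a call up. It gives the time, the measured TCP pose, the force, the opening and the grip force at its end, in the units of the state.
- robot.observe(): the state, without advancing time (a new reading comes with each control period).
- robot.read_camera(name): name is "side" or "top" or "wrist"; returns the picture (480x640x3 uint8, red, green, blue); there is no depth.
- robot.camera_model(name): a dict with "fx", "fy", "cx", "cy" (pixels), "R" (3x3) and "t" (3): a world point X has camera coordinates R X + t. Camera axes: x right, y down, z forward; pixel columns grow to the right and rows downward; lengths in m; the calibration is good to about 2 mm. A picture is of the moment at which its call begins: read the wrist's pose just before it. camera_model takes no time and is no camera call; for the wrist camera it gives the pose at the moment of the call.
- robot.hand_in(): hands the job in; it is judged then, once.
The state is a dict: "time": time; "qpos": joint angles; "qvel": joint speeds; "joint_efforts": joint torques, N m; "tool_pos": TCP position; "tool_rot": TCP orientation; "contact_force": force on the tool from outside, world axes, zero at the start; "torque": the same for the moment, N m; "opening": finger opening in m; "grip_force": force on a finger pad.
Only numpy, scipy, OpenCV 4.12 (cv2) and the standard library are available. Lean on these libraries where they do the work, as an engineer would, in place of code of your own. Each camera call takes 0.05 s, during which the arm holds its last target. There are 200 camera calls.

## Working session

There is one attempt and no reset: what is moved stays moved. The work goes in short steps, Python scripts to look and compute and a tool call to move; the robot and the scene stay as the last step left them, time stands still between calls to the robot, and variables do not carry over. Pictures are saved under pics/ and viewed, at most 10 in all, crops included, and the job is handed in when it is done.

Besides the shell and the picture viewer there is one more tool, called after ">>>" as name(argument=value, ...) on one line, values as JSON. arm_command: Moves the arm, as the interface text tells. Its arguments: {"type":"object","properties":{"moves":{"type":"array"},"squeeze":{"type":"number"}},"required":["moves"]}

```bash
mkdir -p pics; python3 - <<'E'
from cell import robot
import cv2,numpy as np
for n in("top","side"):
    cv2.imwrite(f"pics/{n}0.png",robot.read_camera(n)[:,:,::-1])
    m=robot.camera_model(n); print(n,m["fx"],m["cx"],m["cy"],(-np.array(m["R"]).T@m["t"]).round(3))
o=robot.observe();print(o["time"],o["tool_pos"],o["tool_rot"],o["contact_force"])
E
```

```text
top 549.0241433175621 320.35365737941356 245.44209442547861 [0.368 0.003 1.492]
side 561.863136456184 317.0670590132576 238.30545759746332 [0.331 1.083 0.944]
0.1 [ 0.23570767 -0.46873017  0.22613371] [-3.14028741e+00 -1.82967916e-04  4.65812210e-01] [ 0.02669367 -0.56992709 -1.17762429]
```

View pics/top0.png

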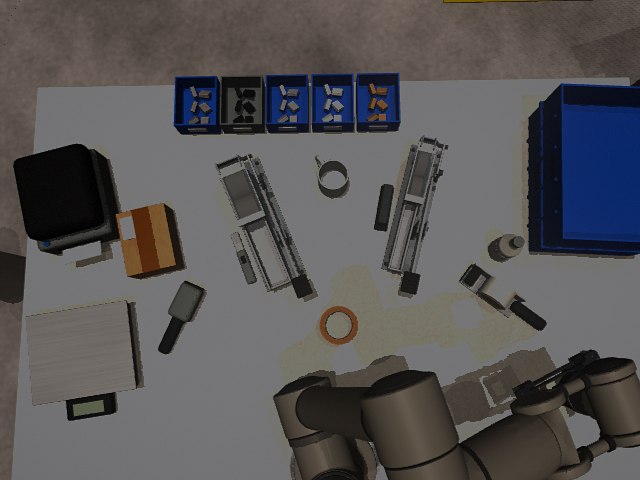

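View pics/side0.png

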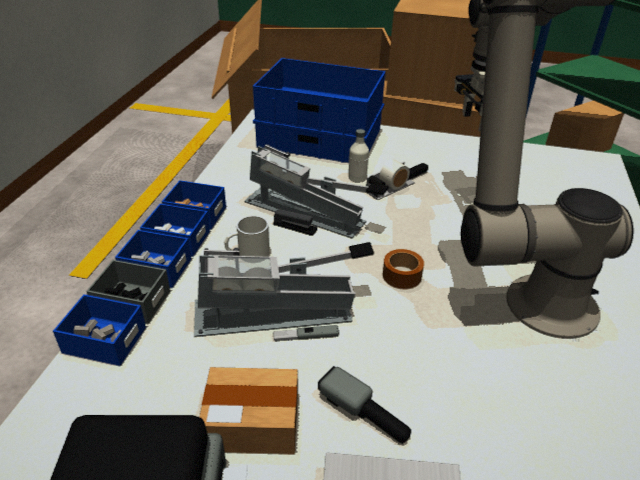

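The top view shows the wide chute at the left: its rear is near (240,165) and its black paddle near (302,286). The narrow chute's paddle is near (409,284). The side view shows the wide paddle at (361,250), with the tape roll standing nearby at (403,268). I'll triangulate the paddle and get the chute's axis.

```bash
cat > h.py <<'E'
import cv2,numpy as np
from cell import robot
def tri(a,pa,b,pb):
    P=[]
    for n in(a,b):
        m=robot.camera_model(n) if isinstance(n,str) else n
        K=np.array([[m["fx"],0,m["cx"]],[0,m["fy"],m["cy"]],[0,0,1]])
        P.append(K@np.c_[m["R"],m["t"]])
    X=cv2.triangulatePoints(P[0],P[1],np.array(pa,float).reshape(2,1),np.array(pb,float).reshape(2,1)).ravel()
    return X[:3]/X[3]
def plane(m,p,z):
    m=robot.camera_model(m) if isinstance(m,str) else m
    R=np.array(m["R"]);c=-R.T@m["t"]
    d=R.T@np.array([(p[0]-m["cx"])/m["fx"],(p[1]-m["cy"])/m["fy"],1]);return c+d*(z-c[2])/d[2]
def dark(img,box,th=45):
    x0,y0,x1,y1=box;g=img[y0:y1,x0:x1].max(2)
    n,l,s,c=cv2.connectedComponentsWithStats((g<th).astype(np.uint8))
    i=1+s[1:,4].argmax();q=cv2.minAreaRect(np.argwhere(l==i)[:,::-1].astype(np.float32))
    return c[i]+[x0,y0],s[i],q
E
python3 - <<'E'
from h import *
t=cv2.imread("pics/top0.png");s=cv2.imread("pics/side0.png")
a=dark(t,(285,268,320,305));b=dark(s,(340,235,380,265));print(a,b)
X=tri("top",a[0],"side",b[0]);print(X, plane("top",a[0],.14))
# enlarged crops
c=np.hstack([cv2.resize(t[140:310,200:330],None,fx=3,fy=3,interpolation=2),cv2.resize(s[225:345,185:385],None,fx=2,fy=2,interpolation=2)[:510,:400] if 0 else np.zeros((510,1,3),np.uint8)])
cv2.imwrite("pics/c1.png",c)
E
```

```text
(array([301.11965812, 284.52421652]), array([  6,   0,  22,  30, 351], dtype=int32), ((15.086207389831543, 13.9655179977417), (28.225690841674805, 16.155494689941406), 68.1985855102539)) (array([360.57735849, 249.98113208]), array([  9,   8,  24,  15, 265], dtype=int32), ((20.576927185058594, 14.884613990783691), (12.159198760986328, 22.357234954833984), 78.69007110595703))
[0.46346998 0.07722749 0.13246573] [0.46428088 0.07691846 0.14      ]
```

View pics/c1.png

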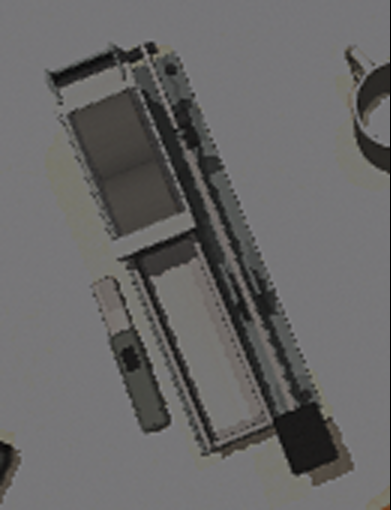

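The crop puts the paddle's centre near top pixel (302,286), so about (0.460, 0.075) at a height of 0.132–0.14, which matches the text. The chute's yaw is about 0.39. I'll move over at the present height with the fingers closing.

>>> arm_command(moves=[[[0.035,-0.03,0],[0,0,0.02],0],[[0.07,-0.06,0],[0,0,0.04],0],[[0.105,-0.09,0],[0,0,0.06],0],[[0.14,-0.12,0],[0,0,0.076],0],[[0.175,-0.15,0],[0,0,0.076],0]], squeeze=10)

```text
time: 0.6
tool_pos: [0.325, -0.2546, 0.2265]
tool_rot: [-3.141, 0.0, 0.389]
contact_force: [0.9, 0.2, 0.1]
opening: 0.0564
grip_force: 0.0
```

>>> arm_command(moves=[[[0.034,-0.034,0],[0,0,0],0],[[0.068,-0.068,0],[0,0,0],0],[[0.102,-0.102,0],[0,0,0],0],[[0.136,-0.138,0],[0,0,0],0],[[0.165,-0.168,0],[0,0,0],0]])

```text
time: 1.1
tool_pos: [0.4138, -0.036, 0.2266]
tool_rot: [-3.141, 0.0, 0.39]
contact_force: [-0.4, -0.2, 0.1]
opening: 0.016
grip_force: 0.0
```

>>> arm_command(moves=[[[0.025,-0.025,0],[0,0,0],0],[[0.045,-0.045,0],[0,0,0],0],[[0.045,-0.055,0],[0,0,0],0],[[0.045,-0.055,0],[0,0,0],0],[[0.045,-0.055,0],[0,0,0],0]])

```text
time: 1.6
tool_pos: [0.4337, 0.029, 0.2266]
tool_rot: [3.141, 0.001, 0.39]
contact_force: [0.6, -0.8, -0.1]
opening: 0.0007
grip_force: 0.0
```

```bash
python3 - <<'E'
from h import *
o=robot.observe();m=robot.camera_model("wrist");w=robot.read_camera("wrist")[:,:,::-1]
cv2.imwrite("pics/w1.png",w);np.save("w1.npy",m)
print(o["time"],o["tool_pos"],o["tool_rot"],o["opening"],o["contact_force"])
R=np.array(m["R"]);print("cam",-R.T@m["t"],R[2])
p=R@np.array([.460,.0745,.14])+m["t"];print(m["fx"]*p[0]/p[2]+m["cx"],m["fy"]*p[1]/p[2]+m["cy"])
E
```

```text
1.6 [0.43372632 0.02895419 0.22655535] [3.14133765e+00 7.95257193e-04 3.89803509e-01] 0.000719842059424896 [ 0.64867151 -0.80581995 -0.06936519]
cam [0.50907939 0.06026648 0.38477129] [-0.27730838 -0.11373959 -0.95402483]
262.90665868153854 180.81110256106015
```

View pics/w1.png

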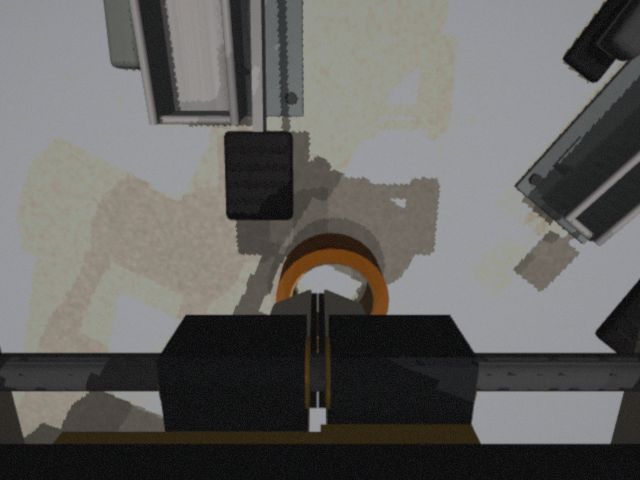

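The wrist view shows the black paddle at columns 225–293 and rows 131–219, centre (259,175), square to the tool. The closed fingertips are at about (318,298), still in front of it.

```bash
python3 - <<'E'
from h import *
m=np.load("w1.npy",allow_pickle=True).item()
a=(259,175)
X1=tri(m,a,"top",(302,286));X2=tri(m,a,"side",(360.6,250));P=plane(m,a,.14);print(X1,X2,P)
o=robot.observe();c,s=np.cos(.39),np.sin(.39)
for X in(X1,X2,P):
    d=X-o["tool_pos"];print((d[0]*c+d[1]*s).round(4),(d[0]*s-d[1]*c).round(4),-d[2].round(4))
E
```

```text
[0.46111625 0.07625024 0.13413054] [0.46164961 0.07837042 0.13344472] [0.46232358 0.0777707  0.14      ]
0.0433 -0.0337 0.0925
0.0446 -0.0354 0.0932
0.045 -0.0346 0.0867
```

>>> arm_command(moves=[[[0.025,-0.02,0],[0,0,0],0],[[0.044,-0.034,0.015],[0,0,0],0],[[0.044,-0.034,0.045],[0,0,0],0],[[0.044,-0.034,0.07],[0,0,0],0],[[0.044,-0.034,0.075],[0,0,0],0]])

```text
time: 2.15
tool_pos: [0.4604, 0.0766, 0.1494]
tool_rot: [-3.14, 0.005, 0.388]
contact_force: [0.2, -0.8, -0.7]
opening: 0.0004
grip_force: 0.0
```

>>> arm_command(moves=[[[0,0,0.004],[0,0,0],0],[[0,0,0.008],[0,0,0],0],[[0,0,0.012],[0,0,0],0],[[0,0,0.016],[0,0,0],0],[[0,0,0.02],[0,0,0],0]])

```text
time: 2.65
tool_pos: [0.4623, 0.0774, 0.1324]
tool_rot: [3.141, -0.001, 0.39]
contact_force: [-2.2, -2.0, 5.7]
opening: 0.0005
grip_force: 2.5
```

Contact: 5.7 N on the paddle. I'll press on down.

>>> arm_command(moves=[[[0,0,0.006],[0,0,0],0],[[0,0,0.012],[0,0,0],0],[[0,0,0.018],[0,0,0],0],[[0,0,0.024],[0,0,0],0],[[0,0,0.028],[0,0,0],0]])

```text
time: 3.15
tool_pos: [0.4617, 0.0775, 0.1039]
tool_rot: [3.141, 0.001, 0.39]
contact_force: [-4.6, -2.8, 4.7]
opening: 0.0008
grip_force: 3.0
```

>>> arm_command(moves=[[[0,0,0.003],[0,0,0],0],[[0,0,0.005],[0,0,0],0],[[0,0,0.007],[0,0,0],0],[[0,0,0.008],[0,0,0],0],[[0,0,0.008],[0,0,0],0]])

```text
time: 3.65
tool_pos: [0.462, 0.0776, 0.0959]
tool_rot: [3.141, 0.0, 0.39]
contact_force: [-2.9, -2.6, 4.0]
opening: 0.0006
grip_force: 2.5
```

>>> arm_command(moves=[[[0,0,0.001],[0,0,0],0],[[0,0,0.002],[0,0,0],0],[[0,0,0.003],[0,0,0],0],[[0,0,0.004],[0,0,0],0],[[0,0,0.004],[0,0,0],0]])

```text
time: 4.15
tool_pos: [0.4622, 0.0776, 0.0937]
tool_rot: [3.141, -0.001, 0.39]
contact_force: [-9.3, -4.0, 23.8]
opening: 0.0005
grip_force: 12.6
```

```bash
python3 - <<'E'
from h import *
o=robot.observe();print(o["time"],o["tool_pos"],o["contact_force"])
s=robot.read_camera("side")[:,:,::-1];t=robot.read_camera("top")[:,:,::-1]
cv2.imwrite("pics/c2.png",np.hstack([cv2.resize(s[200:350,180:390],None,fx=2,fy=2),cv2.resize(t[140:290,210:390],None,fx=2,fy=2)]))
E
```

```text
4.15 [0.46223571 0.07759325 0.09365991] [-9.25453431 -4.0499028  23.79165332]
```

View pics/c2.png

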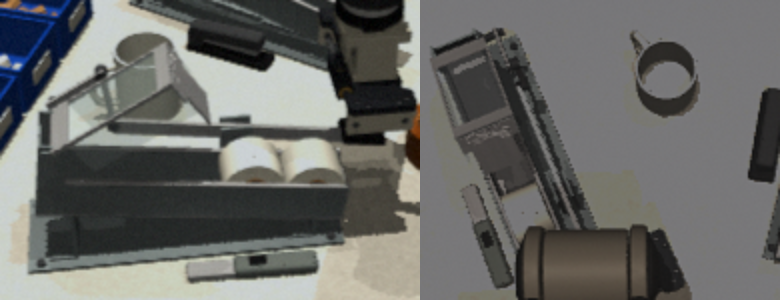

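The lever is on its stop at 24 N, the lid is up, and both rolls lie in the tray. In the side half of the crop they are at (250,160) and (315,160). I'll hold briefly, then ease the lever up.

>>> arm_command(moves=[[[0,0,0],[0,0,0],0],[[0,0,0],[0,0,0],0],[[0,0,0],[0,0,0],0],[[0,0,0],[0,0,0],0],[[0,0,0],[0,0,0],0]])

```text
time: 4.75
tool_pos: [0.4622, 0.0776, 0.0937]
tool_rot: [3.141, -0.001, 0.39]
contact_force: [-8.7, -3.8, 23.2]
opening: 0.0006
grip_force: 12.5
```

>>> arm_command(moves=[[[0,0,-0.002],[0,0,0],0],[[0,0,-0.004],[0,0,0],0],[[0,0,-0.006],[0,0,0],0],[[0,0,-0.008],[0,0,0],0],[[0,0,-0.01],[0,0,0],0]])

```text
time: 5.25
tool_pos: [0.462, 0.0778, 0.1018]
tool_rot: [3.142, 0.0, 0.39]
contact_force: [-2.9, -2.9, 4.8]
opening: 0.0006
grip_force: 2.5
```

>>> arm_command(moves=[[[0,0,-0.002],[0,0,0],0],[[0,0,-0.004],[0,0,0],0],[[0,0,-0.006],[0,0,0],0],[[0,0,-0.008],[0,0,0],0],[[0,0,-0.01],[0,0,0],0]])

```text
time: 5.75
tool_pos: [0.4622, 0.0778, 0.1119]
tool_rot: [3.141, -0.0, 0.39]
contact_force: [-2.4, -2.3, 5.0]
opening: 0.0005
grip_force: 2.6
```

>>> arm_command(moves=[[[0,0,-0.002],[0,0,0],0],[[0,0,-0.004],[0,0,0],0],[[0,0,-0.006],[0,0,0],0],[[0,0,-0.008],[0,0,0],0],[[0,0,-0.01],[0,0,0],0]])

```text
time: 6.25
tool_pos: [0.4628, 0.078, 0.1221]
tool_rot: [3.141, -0.002, 0.39]
contact_force: [1.0, 0.5, 3.5]
opening: 0.0005
grip_force: 2.1
```

>>> arm_command(moves=[[[0,0,-0.0015],[0,0,0],0],[[0,0,-0.003],[0,0,0],0],[[0,0,-0.0045],[0,0,0],0],[[0,0,-0.006],[0,0,0],0],[[0,0,-0.0075],[0,0,0],0]])

```text
time: 6.75
tool_pos: [0.4624, 0.0778, 0.1294]
tool_rot: [3.141, -0.001, 0.39]
contact_force: [2.0, 1.5, 3.8]
opening: 0.0005
grip_force: 2.0
```

Still in contact; continuing slowly to the top.

>>> arm_command(moves=[[[0,0,-0.0015],[0,0,0],0],[[0,0,-0.003],[0,0,0],0],[[0,0,-0.0045],[0,0,0],0],[[0,0,-0.006],[0,0,0],0],[[0,0,-0.0075],[0,0,0],0]])

```text
time: 7.25
tool_pos: [0.4621, 0.0778, 0.1368]
tool_rot: [3.142, 0.0, 0.39]
contact_force: [3.0, 1.5, 3.8]
opening: 0.0005
grip_force: 1.9
```

>>> arm_command(moves=[[[0,0,-0.0015],[0,0,0],0],[[0,0,-0.003],[0,0,0],0],[[0,0,-0.0045],[0,0,0],0],[[0,0,-0.006],[0,0,0],0],[[0,0,-0.0075],[0,0,0],0]])

```text
time: 7.75
tool_pos: [0.461, 0.0777, 0.1437]
tool_rot: [-3.141, 0.003, 0.39]
contact_force: [0.3, -0.3, 0.1]
opening: 0.0003
grip_force: 0.0
```

Contact is released. I'll lift clear and check.

>>> arm_command(moves=[[[0,0,-0.01],[0,0,0],0],[[0,0,-0.03],[0,0,0],0],[[-0.02,0,-0.06],[0,0,0],0],[[-0.05,0.03,-0.09],[0,0,0],0],[[-0.06,0.06,-0.1],[0,0,0],0]])

```text
time: 8.25
tool_pos: [0.4284, -0.001, 0.2473]
tool_rot: [3.14, -0.002, 0.392]
contact_force: [1.4, 0.0, -0.6]
opening: 0.0002
grip_force: 0.0
```

```bash
python3 - <<'E'
from h import *
o=robot.observe();print(o["time"],o["tool_pos"],o["contact_force"])
s=robot.read_camera("side")[:,:,::-1];t=robot.read_camera("top")[:,:,::-1]
cv2.imwrite("pics/c3.png",np.hstack([cv2.resize(s[200:350,180:390],None,fx=2,fy=2),cv2.resize(t[140:290,210:390],None,fx=2,fy=2)]))
E
```

```text
8.25 [ 0.42842864 -0.00095678  0.24726096] [ 1.36051539  0.03053588 -0.55897036]
```

View pics/c3.png

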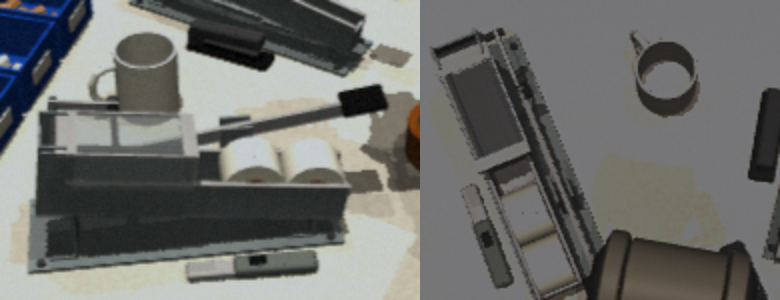

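The lid is shut (side half, lid at (125,130)), the paddle is back up at (362,100), both rolls lie in the tray at (250,160) and (315,160), and the arm is clear.

```bash
python3 -c "
from cell import robot
print(robot.hand_in())"
```

```text
the job is handed in; nothing more can be done
None
```

Both wide rolls are in the tray, the lid was eased shut with the lever back up, the arm is clear, and the job is handed in; no verdict came back.

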